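Fetch the casting flask from the tilt bin

ROBOT

A 6-joint arm with a two-finger parallel gripper is mounted at the origin on the work surface. World frame = base frame: x ahead of the robot, y to its left, z up, the work surface at z = 0. Lengths are in m, angles in rad, forces in N, time in s.
With the tool pointing down it reaches from about 0.325 to 0.85 m from the base axis. Payload 4.4 kg.
Tool frame: the origin (TCP) lies at the very end of the fingers, on their centre line; the grasp point (between the pads) lies 19 mm behind it; z points along the fingers, y is the line along which they close (so a half turn about z gives the same grasp; the last joint's range is limited). The gripper opens to 94 mm and grips with 3 to 60 N. Pads are 16 mm wide; open, the fingers measure 119 mm over their backs; the gripper's body (75 mm by 177 mm) begins 78 mm behind the grasp point.
Start: joints at [-1.407, 0.207, 1.542, -0, 1.393, -0.15], TCP at [0.178, -0.547, 0.205] pointing down, gripper open.
Joint ranges: [-2.73, 2.73], [-0.86, 2.22], [0.23, 2.46], [-1.11, 4.25], [0.08, 2.63], [-2.82, 2.82]. Speed limits (rad/s): [2.79, 2.79, 3.14, 3.14, 3.14, 3.14].

INTERFACE

Orientations are given as a unit quaternion [x, y, z, w].
In Python, from workcell import ctrl gives the robot as it stands.
- The arm moves only by the tool play_rows, never from a script. Its argument "plan" is a list of rows, each a list of 5 numbers: the closure, from -1 (fully open) to 1 (shut), so that 0 is half open, then the shift along the world's x, y, z in m, then the turn about the world's z in rad. In form: [[grip, dx, dy, dz, roll], ...]. A call has 1 to 5 rows; each row is the pose to reach, as a shift and turn from the pose commanded when the call began; what a row does not reach only later rows make up. A row lasts 1/8 s, in which the tool goes at most 62.5 mm and 10.7 degrees, less where a joint would pass 70% of its speed; a pose out of reach is approached as far as the arm can. A call with a gripper value outside its range is refused whole. The fingers move at their own pace and stop on an object; "grip_force" is the grip in N (left out, the last holds). Time passes only in rows, so rows that repeat a pose let the fingers close. It gives the time, the measured TCP pose, the force, the opening and the grip force at its end, in the units of the state.
- ctrl.sense(): the state, without advancing time (a new reading comes with each control period).
- ctrl.get_image(name): name is "scene" or "top" or "wrist"; returns a dict with "color" (480x640x3 uint8, red, green, blue), "depth" (480x640 float32, m along the optical axis (not along the pixel's ray), 0 where there is no reading), "camera_matrix" (3x3 intrinsics, pixels), "k1" (the pictures are not rectified: a ray, as slopes to the right and down, at radius r is drawn at 1 + k1 r^2 times it, then the intrinsics apply), "eye" and "rotation" of the camera in the world. Camera axes: x right, y down, z forward; pixel columns grow to the right and rows downward; lengths in m; the calibration is good to about 2 mm. A picture is of the moment at which its call begins.
- ctrl.sign_off(): hands the job in; it is judged then, once.
The state is a dict: "time_s": time; "joint_positions": joint angles; "qvel": joint speeds; "joint_torque": joint torques, N m; "tool_pos": TCP position; "tcp_rot": TCP orientation; "ft_force": force on the tool from outside, world axes, zero at the start; "wrist_torque": the same for the moment, N m; "width": finger opening in m; "grasp_force": force on a finger pad.
Only numpy, scipy, OpenCV 4.12 (cv2) and the standard library are available. Lean on these libraries where they do the work, as an engineer would, in place of code of your own. Each camera call takes 0.05 s, during which the arm holds its last target. There are 200 camera calls.

TASK

Tilt the wooden bin on the jeweller's bench forward on its hinge as far as it goes, so that the row at its back comes out from under the shelf. Pick the casting flask, the open steel tube, out of that row and set it down upright in the middle of the white soldering tile; the bin may stay tilted.

Things in the scene. Friction and masses are not known exactly. Their poses are not given: they have to be found in the camera images.
- bin (a joint): Tilt of the pale wooden bin (312 mm wide, 118 deep, its front 150 high): 0 shut and upright, 0.55 rad tilted towards the robot, at its stop. About 10 N at the top edge tilts it; left at 0.4 or more it stays, near 0 it falls shut. The hinge runs left-right, 18 mm above the table. Shut, a fixed shelf covers its back: underside 28, top 40 mm above bin_pull, front edge 50 mm behind it.
- bin_pull (a point): Middle of the top edge of the bin's front panel (10 mm thick; bar handle outside, 35 mm out, 45 below). Turns with the bin: x to the bin's back, away from the robot, y left along the edge, z up the panel. Hinge: 150 mm below, 5 in front of it. Behind the panel a trough, open from above, 46 mm long, 144 deep below the edge: shut fingers fit in and can draw the panel forward.
- flask_center (a point): Centre of the casting flask, a plain steel tube open at both ends, 40 mm outside, 33 inside, 45 high, 0.1-0.2 kg, z along it. Stands on the bin's back ledge (65 mm below bin_pull, 50 deep between 10 mm lips; may slide 10 mm when tilted) in a row of three, 85 mm apart, any order, with a shorter solid round slug (34 x 26 high) and a 30 mm cube with round hollows.
- tile_top (a point): Centre of the top face of the white ceramic soldering tile, a fixed square slab 110 x 110 mm and 12 mm thick, lying on the bench to the right of the bin; z up.
There are look-alikes about, which are no part of the job. There is more than one size of the part that bears tile_top; the job needs the largest.

How it is judged:
On the way, in this order (a step that is already met when the one before it is completed fails the run):
1. the bin is tilted forward by at least 0.4 rad (value of joint bin above 0.4 rad), for 0.2 s.
2. the flask is lowered onto the tile in the gripper (not dropped): its centre over the tile, within 30 mm of the tile's middle and at most 40 mm above its top, while the fingers hold it (horizontal distance between flask_center and tile_top below 0.03 m and z of flask_center in the frame of tile_top below 0.04 m and contact force between the fingers and flask above 0.3 N).
At the end, for the whole second after the job is handed in: The flask stands upright (within 10 degrees, either end up) and at rest on the tile, its centre within 30 mm of the tile's middle (horizontal distance between flask_center and tile_top below 0.03 m and z of flask_center in the frame of tile_top between 0.018 and 0.028 m and (angle between flask_center's own z axis and vertical below 0.17 rad or angle between flask_center's own z axis and vertical above 2.97 rad) and linear speed of flask below 0.02 m/s); the robot touches nothing.
It also fails if it takes over 61 s, if anything falls off the work surface, if the arm or the gripper's body presses on something with over 40 N, if the wrist force passes 120 N, or if a joint passes its speed limit or range.

## Working session

There is one attempt and no reset: what is moved stays moved. The work goes in short steps, Python scripts to look and compute and a tool call to move; the robot and the scene stay as the last step left them, time stands still between calls to the robot, and variables do not carry over. Pictures are saved under pics/ and viewed, at most 10 in all, crops included, and the job is handed in when it is done.

Besides the shell and the picture viewer there is one more tool, called after "Call:" in YAML: its name, and indented under it one key for each argument. play_rows: Moves the arm, as the interface text tells. Its arguments: {"type":"object","properties":{"plan":{"type":"array"},"grip_force":{"type":"number"}},"required":["plan"]}

```bash
mkdir -p pics; ls; cat > h.py <<'E'
import numpy as np, cv2
from workcell import ctrl
def grab(name):
    im=ctrl.get_image(name); return im
def save(im,fn): cv2.imwrite('pics/'+fn,im['color'][...,::-1])
def pts(im,uv):
    "world points from pixels+depth"
    uv=np.atleast_2d(np.asarray(uv,float)); d=rays(im,uv)
    z=np.array([im['depth'][int(v),int(u)] for u,v in uv])
    return np.array(im['eye'])+ (d*z[:,None])@np.array(im['rotation']).T
def rays(im,uv):
    K=np.array(im['camera_matrix']); k=im['k1']
    s=cv2.undistortPoints(np.asarray(uv,float).reshape(-1,1,2),K,np.array([k,0,0,0.])).reshape(-1,2)
    return np.c_[s,np.ones(len(s))]
def plane(im,uv,z):
    uv=np.atleast_2d(uv); d=rays(im,uv)@np.array(im['rotation']).T; e=np.array(im['eye'])
    return e+d*((z-e[2])/d[:,2])[:,None]
def cloud(im):
    v,u=np.mgrid[:480,:640]; uv=np.c_[u.ravel(),v.ravel()].astype(float)
    d=rays(im,uv)*im['depth'].ravel()[:,None]
    return (np.array(im['eye'])+d@np.array(im['rotation']).T).reshape(480,640,3)
E
python3 - <<'E'
from h import *
for n in('scene','top'):
    im=grab(n); save(im,n+'0.png'); np.save(n+'0.npy',im,allow_pickle=True); print(n,im['eye'],im['k1'])
E
```

```text
pics
scene [ 1.32451185 -0.21546651  0.63390074] -0.05018618325753158
top [ 0.45241962 -0.11021491  1.23265901] 0.0317438339073018
```

View pics/scene0.png

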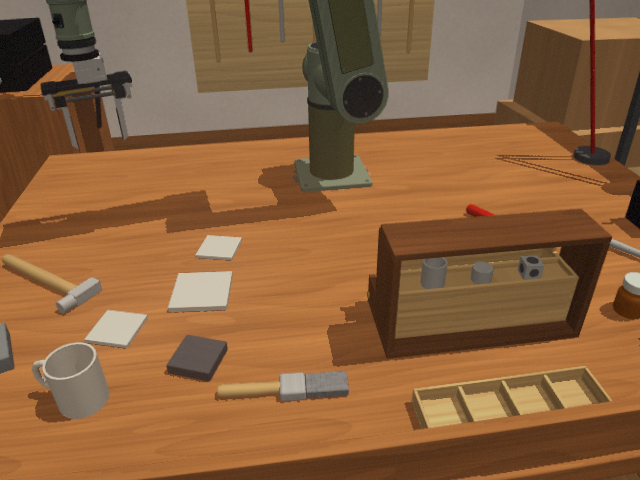

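View pics/top0.png

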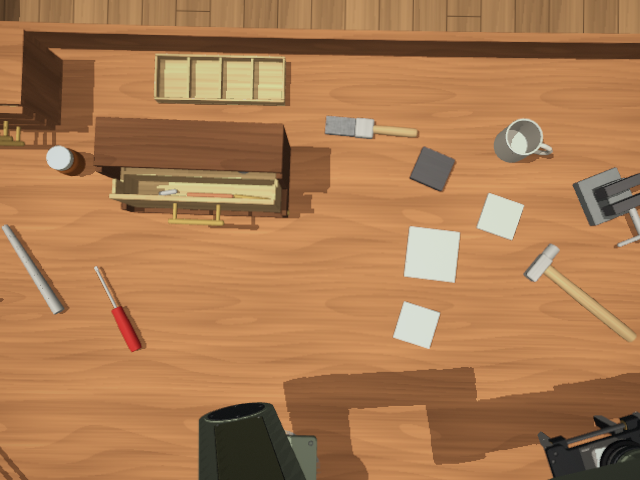

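The scene view shows the bin from behind. The row holds the flask (open tube, 433,272), slug (482,273) and cube (531,266), so the flask is at the robot's right end. The top view shows the bin front edge running from about (110,197) to (280,205). It also shows three white tiles at (500,216), (432,254) and (417,325); (432,254) is the largest. The dark square at (433,169) is not white.

```bash
python3 - <<'E'
from h import *
im=np.load('top0.npy',allow_pickle=True).item(); sc=np.load('scene0.npy',allow_pickle=True).item()
hsv=cv2.cvtColor(im['color'],cv2.COLOR_RGB2HSV)
m=((hsv[...,1]<40)&(hsv[...,2]>190)).astype(np.uint8)
for c in cv2.findContours(m,0,2)[0]:
    if cv2.contourArea(c)>600:
        r=cv2.minAreaRect(c); b=plane(im,cv2.boxPoints(r),.012)
        print(r, b.mean(0).round(4), np.linalg.norm(b[1]-b[0]).round(3),np.linalg.norm(b[1]-b[2]).round(3))
P=cloud(im)
print('edge cols')
for u in range(105,290,8):
    for col in [P[195:215,u]]:
        s=col[(col[:,2]>.13)]
        print(u, [tuple(np.round(P[v,u],3)) for v in (196,200,204,208)])
print(pts(im,[(176,220),(198,222),(219,220),(190,140),(270,150)]).round(3))
S=cloud(sc); 
for n,(u,v) in dict(fl=(433,272),slug=(482,273),cube=(531,266)).items(): print(n,S[v-3:v+4,u-2:u+3].reshape(-1,3).mean(0).round(3))
a=cv2.resize(im['color'][100:240,80:300],None,fx=3.6,fy=3.6,interpolation=2)
cv2.imwrite('pics/c1.png',a[...,::-1])
E
```

```text
Traceback (most recent call last):
  File "h.py", line 16, in plane
    uv=np.atleast_2d(uv); d=rays(im,uv)@np.array(im['rotation']).T; e=np.array(im['eye'])
                            ~~~~~~~~~~~^~~~~~~~~~~~~~~~~~~~~~~~~~~
ValueError: matmul: Input operand 1 has a mismatch in its core dimension 0, with gufunc signature (n?,k),(k,m?)->(n?,m?) (size 4 is different from 3)
```

```bash
sed -i "s/np.array(im\['rotation'\])/R(im)/g" h.py; cat >> h.py <<'E'
from scipy.spatial.transform import Rotation
def R(im): return Rotation.from_quat(im['rotation']).as_matrix()
E
python3 - <<'E'
from h import *
im=np.load('top0.npy',allow_pickle=True).item(); sc=np.load('scene0.npy',allow_pickle=True).item()
hsv=cv2.cvtColor(im['color'],cv2.COLOR_RGB2HSV)
m=((hsv[...,1]<40)&(hsv[...,2]>190)).astype(np.uint8)
for c in cv2.findContours(m,0,2)[0]:
    if cv2.contourArea(c)>600:
        r=cv2.minAreaRect(c); b=plane(im,cv2.boxPoints(r),.012)
        print(np.round(r[0]), b.mean(0).round(4), np.linalg.norm(b[1]-b[0]).round(3),np.linalg.norm(b[1]-b[2]).round(3))
P=cloud(im)
for u in range(106,290,16):
    s=P[190:216,u]; s=s[s[:,2]>.135]; print(u,len(s),s.min(0).round(3) if len(s) else '',s.max(0).round(3) if len(s) else '')
print(pts(im,[(176,220),(198,222),(219,220),(190,140),(270,150)]).round(3))
S=cloud(sc); 
for n,(u,v) in dict(fl=(433,272),slug=(482,273),cube=(531,266)).items(): print(n,S[v-3:v+4,u-2:u+3].reshape(-1,3).mean(0).round(3))
a=cv2.resize(im['color'][100:240,80:300],None,fx=3.6,fy=3.6,interpolation=2)
cv2.imwrite('pics/c1.png',a[...,::-1])
E
```

```text
[416. 325.] [ 0.3364 -0.3053  0.012 ] 0.081 0.081
[432. 254.] [ 0.489  -0.3368  0.012 ] 0.109 0.11
[500. 216.] [ 0.5739 -0.4832  0.012 ] 0.081 0.08
[525. 139.] [ 0.7425 -0.5359  0.012 ] 0.078 0.091
106 0  
122 7 [0.577 0.278 0.138] [0.585 0.289 0.17 ]
138 7 [0.577 0.248 0.145] [0.586 0.256 0.169]
154 7 [0.576 0.218 0.137] [0.585 0.228 0.167]
170 7 [0.576 0.188 0.148] [0.585 0.194 0.169]
186 8 [ 0.452 -0.11   0.141] [0.584 0.165 1.233]
202 9 [ 0.452 -0.11   0.138] [0.585 0.134 1.233]
218 7 [0.575 0.097 0.144] [0.583 0.102 0.169]
234 7 [0.574 0.067 0.138] [0.582 0.072 0.168]
250 7 [0.574 0.037 0.149] [0.583 0.039 0.169]
266 7 [0.573 0.007 0.142] [0.582 0.009 0.17 ]
282 0  
[[ 0.541  0.186  0.129]
 [ 0.538  0.143  0.129]
 [ 0.543  0.102  0.128]
 [ 0.683  0.145  0.203]
 [ 0.667 -0.003  0.209]]
fl [0.698 0.046 0.153]
slug [0.697 0.128 0.141]
cube [0.678 0.223 0.13 ]
```

View pics/c1.png

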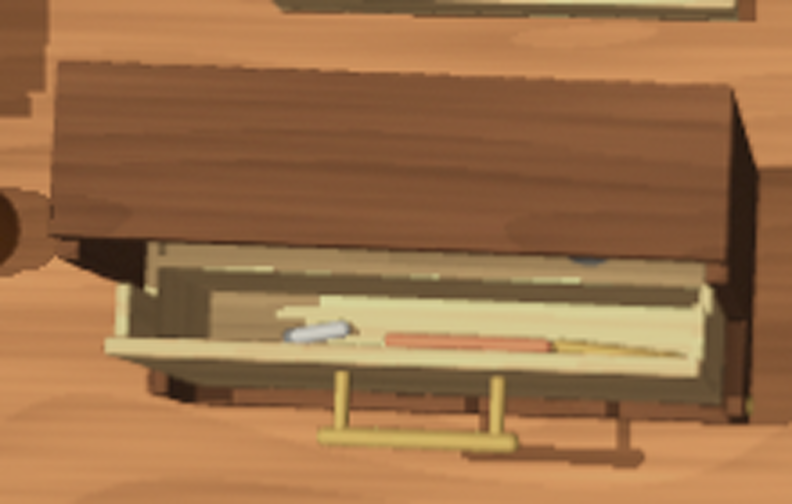

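The crop confirms the bin. The front edge is at x≈0.58, z≈0.168, centred at y≈0.143. A dark rim of the flask peeks from under the shelf at the right end. The tile that fits is the 110 mm one at (432,254); the other two white tiles measure 80 mm.

```bash
python3 - <<'E'
from h import *
s=ctrl.sense(); print(s); print(Rotation.from_quat(s['tcp_rot']).as_matrix().round(3))
im=np.load('top0.npy',allow_pickle=True).item(); print(pts(im,[(168,192),(200,194),(215,195),(250,197),(138,193)]).round(3))
E
```

```text
{'time_s': 0.1, 'joint_positions': array([-1.40652414e+00,  2.07362021e-01,  1.54280563e+00,  1.52263480e-05,
        1.39348923e+00, -1.50497354e-01]), 'qvel': array([ 0.00012482, -0.00205712, -0.00363835,  0.00048722, -0.00308891,
        0.00196524]), 'joint_torque': array([ 4.10551620e-04, -3.71863675e+01, -2.82293022e+01,  7.01281428e-02,
        3.12066218e-02, -5.17505850e-05]), 'tool_pos': array([ 0.17789374, -0.54602439,  0.20439404]), 'tcp_rot': array([ 9.87640246e-01,  1.56734421e-01,  3.83700474e-07, -1.03214206e-03]), 'ft_force': array([ 0.44282843, -0.06490535, -0.36402774]), 'wrist_torque': array([-0.00457059, -0.01841958,  0.0390034 ]), 'grasp_force': 0.0, 'width': 0.094459622118646}
[[ 0.951  0.31  -0.   ]
 [ 0.31  -0.951  0.002]
 [ 0.    -0.002 -1.   ]]
[[0.609 0.231 0.032]
 [0.606 0.163 0.029]
 [0.605 0.131 0.032]
 [0.601 0.055 0.042]
 [0.606 0.298 0.022]]
```

Call:
play_rows:
  plan:
    - [1,0.427,0.69,0.11,-0.33]
    - [1,0.427,0.69,0.11,-0.33]
    - [1,0.427,0.69,0.11,-0.33]
    - [1,0.427,0.69,0.11,-0.33]
    - [1,0.427,0.69,0.11,-0.33]

```text
time_s: 0.72
tool_pos: [0.3415, -0.2814, 0.2473]
tcp_rot: [1.0, -0.008, 0.0, -0.0]
ft_force: [1.0, -0.2, 0.5]
width: 0.0472
grasp_force: 0.0
```

Call:
play_rows:
  plan:
    - [1,0.264,0.425,0.068,0]
    - [1,0.264,0.425,0.068,0]
    - [1,0.264,0.425,0.068,0]
    - [1,0.264,0.425,0.068,0]
    - [1,0.264,0.425,0.068,0]

```text
time_s: 1.35
tool_pos: [0.5049, -0.0184, 0.2895]
tcp_rot: [1.0, -0.007, -0.0, 0.0]
ft_force: [0.8, -0.7, -0.1]
width: 0.0007
grasp_force: 0.0
```

Call:
play_rows:
  plan:
    - [1,0.099,0.16,0.027,0]
    - [1,0.099,0.16,0.027,0]
    - [1,0.099,0.16,0.027,0]
    - [1,0.099,0.16,0.027,0]

```text
time_s: 1.85
tool_pos: [0.6042, 0.1431, 0.3153]
tcp_rot: [1.0, -0.005, -0.001, -0.0]
ft_force: [-0.5, -0.0, 0.2]
width: 0.0005
grasp_force: 0.0
```

Call:
play_rows:
  plan:
    - [1,0,0,-0.06,0]
    - [1,0,0,-0.12,0]
    - [1,0,0,-0.16,0]
    - [1,0,0,-0.19,0]
    - [1,0,0,-0.19,0]

```text
time_s: 2.48
tool_pos: [0.5998, 0.1381, 0.1229]
tcp_rot: [1.0, -0.008, -0.004, 0.001]
ft_force: [-0.0, -0.1, 0.0]
width: 0.0004
grasp_force: 0.0
```

Call:
play_rows:
  plan:
    - [1,-0.01,0,0,0]
    - [1,-0.02,0,-0.002,0]
    - [1,-0.03,0,-0.005,0]
    - [1,-0.04,0,-0.008,0]
    - [1,-0.05,0,-0.011,0]

```text
time_s: 3.1
tool_pos: [0.5658, 0.1395, 0.1262]
tcp_rot: [1.0, -0.008, 0.016, -0.001]
ft_force: [10.1, -0.9, 13.7]
width: 0.0002
grasp_force: 6.8
```

Call:
play_rows:
  plan:
    - [1,-0.008,0,0.005,0]
    - [1,-0.016,0,0.01,0]
    - [1,-0.024,0,0.01,0]
    - [1,-0.03,0,0.01,0]
    - [1,-0.03,0,0.01,0]

```text
time_s: 3.72
tool_pos: [0.5288, 0.1397, 0.1305]
tcp_rot: [1.0, -0.008, 0.008, -0.001]
ft_force: [5.5, -0.1, 1.2]
width: 0.0009
grasp_force: 2.9
```

```bash
python3 - <<'E'
from h import *
im=grab('top'); save(im,'top1.png'); np.save('top1.npy',im,allow_pickle=True)
s=grab('scene'); save(s,'s1.png'); np.save('s1.npy',s,allow_pickle=True)
P=cloud(im)
for u in (130,146,234,250,266):
    q=P[175:240,u]; print(u,[tuple(x.round(3)) for x in q[::4] if x[2]>.05])
print(ctrl.sense()['ft_force'])
a=np.hstack([cv2.resize(im['color'][100:250,80:300],(400,273)),cv2.resize(s['color'][190:360,350:620],(400,273))])
cv2.imwrite('pics/c2.png',a[...,::-1])
E
```

```text
130 [(np.float64(0.625), np.float64(0.272), np.float64(0.147)), (np.float64(0.619), np.float64(0.275), np.float64(0.138)), (np.float64(0.611), np.float64(0.276), np.float64(0.134)), (np.float64(0.554), np.float64(0.148), np.float64(0.497)), (np.float64(0.548), np.float64(0.147), np.float64(0.502)), (np.float64(0.542), np.float64(0.145), np.float64(0.506)), (np.float64(0.536), np.float64(0.143), np.float64(0.51)), (np.float64(0.531), np.float64(0.143), np.float64(0.51)), (np.float64(0.526), np.float64(0.142), np.float64(0.512)), (np.float64(0.521), np.float64(0.143), np.float64(0.51)), (np.float64(0.516), np.float64(0.143), np.float64(0.509)), (np.float64(0.511), np.float64(0.143), np.float64(0.509)), (np.float64(0.506), np.float64(0.142), np.float64(0.509)), (np.float64(0.501), np.float64(0.143), np.float64(0.506)), (np.float64(0.496), np.float64(0.146), np.float64(0.498)), (np.float64(0.491), np.float64(0.147), np.float64(0.493)), (np.float64(0.486), np.float64(0.149), np.float64(0.487))]
146 [(np.float64(0.626), np.float64(0.242), np.float64(0.145)), (np.float64(0.619), np.float64(
[... 3022 characters left out ...]
float64(0.138)), (np.float64(0.602), np.float64(0.011), np.float64(0.131)), (np.float64(0.594), np.float64(0.011), np.float64(0.128)), (np.float64(0.587), np.float64(0.012), np.float64(0.123)), (np.float64(0.578), np.float64(0.01), np.float64(0.134)), (np.float64(0.561), np.float64(0.018), np.float64(0.061)), (np.float64(0.552), np.float64(0.016), np.float64(0.077)), (np.float64(0.542), np.float64(0.014), np.float64(0.09)), (np.float64(0.533), np.float64(0.012), np.float64(0.104)), (np.float64(0.524), np.float64(0.011), np.float64(0.12)), (np.float64(0.515), np.float64(0.009), np.float64(0.135)), (np.float64(0.507), np.float64(0.006), np.float64(0.155))]
[ 5.85008451 -0.90200296  1.38505181]
```

View pics/c2.png

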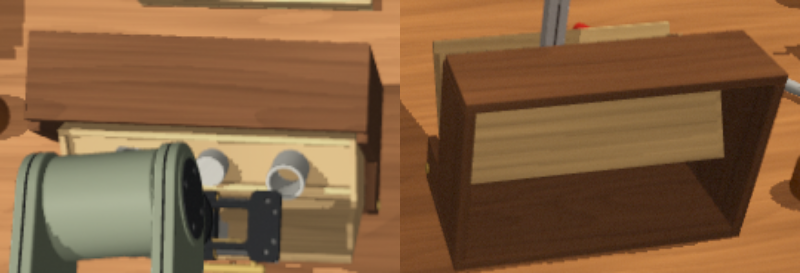

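The bin is tilted about 0.52 rad. The flask's open rim is at crop (286,180), roughly pixel (238,198) in the top image, with the slug to its left at crop (212,168). I'll push a little further to the stop, then withdraw.

Call:
play_rows:
  plan:
    - [1,-0.006,0,0,0]
    - [1,-0.012,0,0,0]
    - [1,-0.012,0,0,0]
    - [1,0.004,0,0.0,0]
    - [1,0.006,0,0.03,0]

```text
time_s: 4.45
tool_pos: [0.5288, 0.1392, 0.1562]
tcp_rot: [1.0, -0.008, -0.001, 0.0]
ft_force: [1.0, 0.4, -0.1]
width: 0.0007
grasp_force: 0.0
```

Call:
play_rows:
  plan:
    - [1,0,0,0.06,0]
    - [1,0,0,0.12,0]
    - [0,-0.05,-0.06,0.15,0]
    - [-0.5,-0.1,-0.1,0.15,0]
    - [-0.5,-0.14,-0.1,0.15,0]

```text
time_s: 5.08
tool_pos: [0.3886, 0.038, 0.3083]
tcp_rot: [1.0, -0.009, 0.003, 0.001]
ft_force: [0.1, 0.3, 0.7]
width: 0.027
grasp_force: 0.0
```

```bash
python3 - <<'E'
from h import *
print(ctrl.sense()['tool_pos'])
im=grab('top'); save(im,'top2.png'); np.save('top2.npy',im,allow_pickle=True)
w=grab('wrist'); save(w,'w2.png'); np.save('w2.npy',w,allow_pickle=True)
a=np.hstack([cv2.resize(im['color'][130:250,100:300],(400,240)),cv2.resize(w['color'],(400,300))[:240]])
a=np.vstack([cv2.resize(im['color'][150:250,100:300],(600,300)),cv2.resize(w['color'],(600,450))[:300]])
cv2.imwrite('pics/c3.png',a[...,::-1])
E
```

```text
[0.38857186 0.03799742 0.30830839]
```

View pics/c3.png

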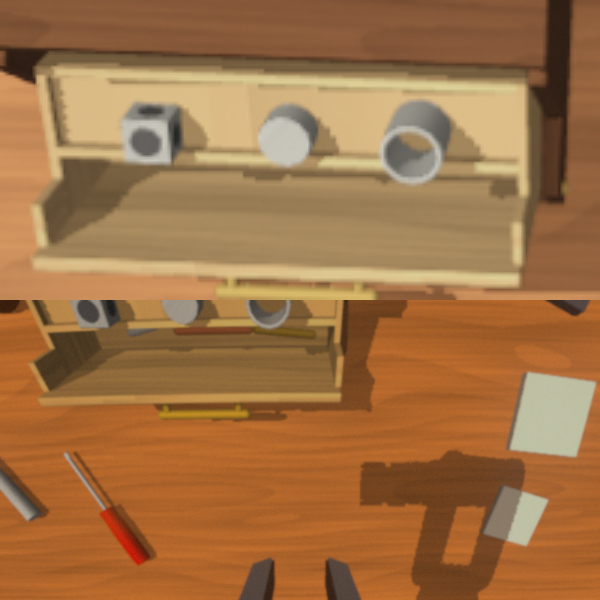

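The row is fully exposed: cube at crop (150,135), solid slug at (287,137), and the open tube, which is the flask, at (415,145), top px ≈ (238,199). Next I measure the rim and tilt.

```bash
python3 - <<'E'
from h import *
im=np.load('top2.npy',allow_pickle=True).item(); P=cloud(im)
# bin panel inner slope
q=P[205:240,180:270].reshape(-1,3)
e=P[:,:,:]; 
for u in (120,160,262):
    c=P[205:250,u]; i=c[:,2].argmax(); print('edge',u,c[i].round(4))
hsv=cv2.cvtColor(im['color'],cv2.COLOR_RGB2HSV)
m=(hsv[...,1]<45)&(hsv[...,2]>60); m[:180]=0;m[215:]=0;m[:,:222]=0;m[:,256:]=0
p=P[m]; p=p[(p[:,2]>.1)&(p[:,2]<.25)]; print(len(p),p.min(0).round(4),p.max(0).round(4))
# rim mask: bright
r=m&(hsv[...,2]>165); cnt=max(cv2.findContours(r.astype(np.uint8),0,1)[0],key=cv2.contourArea)
print(cv2.fitEllipse(cnt))
rp=P[r]; rp=rp[(rp[:,2]>.12)&(rp[:,2]<.25)]
c=np.median(rp,0); U,S,V=np.linalg.svd(rp-rp.mean(0)); print('rim',len(rp),rp.mean(0).round(4),c.round(4),'n',V[2].round(3),S.round(3),rp.min(0).round(3),rp.max(0).round(3))
E
```

```text
edge 120 [0.5048 0.2856 0.1507]
edge 160 [ 0.4524 -0.1102  1.2327]
edge 262 [0.5008 0.0142 0.1519]
418 [0.5599 0.0424 0.1245] [0.6124 0.0879 0.1854]
((236.25650024414062, 201.20233154296875), (18.004037857055664, 20.21735191345215), 121.12361907958984)
rim 94 [0.5773 0.0623 0.1684] [0.5775 0.0618 0.1699] n [-0.736  0.394  0.55 ] [0.134 0.121 0.097] [0.56  0.044 0.124] [0.597 0.088 0.185]
```

Call:
play_rows:
  plan:
    - [-0.2,0.05,0.015,0,0]
    - [-0.2,0.09,0.027,0,0]
    - [-0.2,0.09,0.027,0,0]

```text
time_s: 5.55
tool_pos: [0.4814, 0.0673, 0.3062]
tcp_rot: [1.0, -0.007, 0.001, -0.0]
ft_force: [-1.3, 0.2, -0.3]
width: 0.0562
grasp_force: 0.0
```

```bash
python3 - <<'E'
from h import *
s=ctrl.sense(); print(s['tool_pos'],s['width'])
w=grab('wrist'); save(w,'w3.png'); np.save('w3.npy',w,allow_pickle=True); print(w['eye'],R(w).round(2).tolist())
P=cloud(w); v,u=np.mgrid[:480,:640]
y=P[...,1];x=P[...,0];z=P[...,2]
m=(x>.54)&(x<.64)&(y>.03)&(y<.1)&(z>.1)&(z<.2)
hsv=cv2.cvtColor(w['color'],cv2.COLOR_RGB2HSV)
f=m&(hsv[...,1]<50); print(f.sum(), u[f].min(),u[f].max(),v[f].min(),v[f].max(),P[f].min(0).round(4),P[f].max(0).round(4))
cv2.imwrite('pics/w3c.png',w['color'][...,::-1])
E
```

```text
[0.48143885 0.0673405  0.30618343] 0.05624908629380408
[0.56092023 0.06667302 0.48612315] [[-0.01, -0.96, -0.27], [-1.0, 0.01, 0.0], [0.0, 0.27, -0.96]]
1043 302 344 89 147 [0.5609 0.0447 0.1293] [0.6135 0.0819 0.1831]
```

View pics/w3c.png

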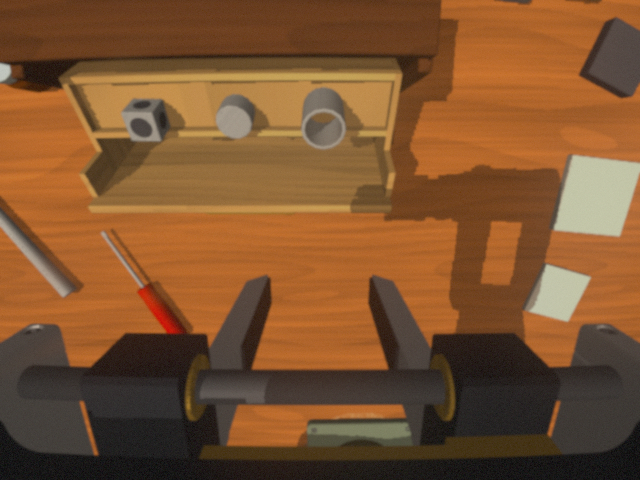

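The wrist view shows the flask's rim centred near (324,129), with the slug at (236,117) well clear and the end wall at (390,120). I'll triangulate the rim from the two views.

```bash
python3 - <<'E'
from h import *
w=np.load('w3.npy',allow_pickle=True).item();t=np.load('top2.npy',allow_pickle=True).item()
A=[];b=[]
for im,uv in((w,(323.5,128.5)),(t,(237.3,201.7))):
    d=rays(im,[uv])[0]@R(im).T; d/=np.linalg.norm(d); M=np.eye(3)-np.outer(d,d); A.append(M); b.append(M@im['eye'])
    print(plane(im,[uv],.174).round(4))
print(np.linalg.lstsq(np.vstack(A),np.hstack(b),rcond=None)[0].round(4))
P=cloud(w); print('wall/slug',P[120,383:400:4].round(3).tolist(),P[115,244:258:3].round(3).tolist())
print('shelf front', [P[v,320].round(3).tolist() for v in (50,54,58,75,82,86,90,94,98)])
E
```

```text
[[0.5767 0.063  0.174 ]]
[[0.5747 0.06   0.174 ]]
[0.5773 0.0629 0.1553]
wall/slug [[0.587, 0.002, 0.126], [0.586, -0.0, 0.135], [0.586, -0.004, 0.137], [0.596, -0.037, 0.0], [0.596, -0.043, -0.001]] [[0.591, 0.136, 0.158], [0.59, 0.133, 0.159], [0.591, 0.131, 0.156], [0.592, 0.13, 0.144], [0.593, 0.13, 0.129]]
shelf front [[0.631, 0.065, 0.209], [0.629, 0.065, 0.206], [0.644, 0.065, 0.129], [0.623, 0.065, 0.16], [0.62, 0.065, 0.147], [0.617, 0.065, 0.144], [0.612, 0.066, 0.149], [0.608, 0.066, 0.158], [0.603, 0.066, 0.163]]
```

Call:
play_rows:
  plan:
    - [-0.2,0.055,-0.005,-0.02,0]
    - [-0.2,0.103,-0.005,-0.05,0]
    - [-0.2,0.103,-0.005,-0.09,0]
    - [-0.2,0.103,-0.005,-0.11,0]
    - [-0.2,0.103,-0.005,-0.11,0]
  grip_force: 15

```text
time_s: 6.22
tool_pos: [0.5805, 0.0616, 0.1943]
tcp_rot: [1.0, -0.008, -0.002, -0.0]
ft_force: [0.2, 0.7, 1.0]
width: 0.0565
grasp_force: 0.0
```

Call:
play_rows:
  plan:
    - [-0.2,0.003,0.001,-0.025,0]
    - [-0.2,0.003,0.001,-0.045,0]
    - [-0.2,0.003,0.001,-0.054,0]
    - [-0.2,0.003,0.001,-0.054,0]

```text
time_s: 6.72
tool_pos: [0.5855, 0.0626, 0.1425]
tcp_rot: [1.0, -0.008, 0.001, 0.0]
ft_force: [-0.4, -0.3, 1.4]
width: 0.056
grasp_force: 0.0
```

Call:
play_rows:
  plan:
    - [0.05,0,0,0,0]
    - [0.3,0,0,0,0]
    - [0.5,0,0,0,0]
    - [0.5,0,0,0,0]

```text
time_s: 7.22
tool_pos: [0.5862, 0.0626, 0.1428]
tcp_rot: [1.0, -0.008, 0.001, -0.0]
ft_force: [-1.2, 0.1, 6.4]
width: 0.0404
grasp_force: 15.0
```

Call:
play_rows:
  plan:
    - [0.5,-0.006,0,0.01,0]
    - [0.5,-0.012,0,0.02,0]
    - [0.5,-0.022,0,0.035,0]
    - [0.5,-0.032,0,0.055,0]
    - [0.5,-0.042,0,0.085,0]

```text
time_s: 7.85
tool_pos: [0.5411, 0.0627, 0.2265]
tcp_rot: [1.0, -0.008, -0.002, -0.0]
ft_force: [0.1, -1.1, -1.7]
width: 0.0402
grasp_force: 15.0
```

Call:
play_rows:
  plan:
    - [0.5,-0.008,-0.06,0,0]
    - [0.5,-0.016,-0.12,0,0]
    - [0.5,-0.024,-0.18,0,0]
    - [0.5,-0.032,-0.24,0,0]
    - [0.5,-0.04,-0.3,0,0]

```text
time_s: 8.48
tool_pos: [0.5021, -0.2386, 0.2272]
tcp_rot: [1.0, -0.008, -0.0, -0.0]
ft_force: [0.7, 1.2, -1.8]
width: 0.04
grasp_force: 15.0
```

Call:
play_rows:
  plan:
    - [0.5,-0.006,-0.05,-0.02,0]
    - [0.5,-0.012,-0.1,-0.06,0]
    - [0.5,-0.012,-0.1,-0.1,0]
    - [0.5,-0.012,-0.1,-0.12,0]
    - [0.5,-0.012,-0.1,-0.12,0]

```text
time_s: 9.1
tool_pos: [0.4892, -0.3357, 0.1046]
tcp_rot: [1.0, -0.008, -0.002, -0.002]
ft_force: [0.3, -0.1, -1.6]
width: 0.04
grasp_force: 15.0
```

```bash
python3 - <<'E'
from h import *
s=ctrl.sense(); print(s['tool_pos'],s['width'],s['ft_force'])
w=grab('wrist'); t=grab('top');c=grab('scene');np.save('s4.npy',c,allow_pickle=True)
a=np.vstack([cv2.resize(c['color'][160:360,120:320],(500,500))]); b=cv2.resize(w['color'][:, :],(500,375))[:]
b=np.vstack([b,np.zeros((125,500,3),np.uint8)])
cv2.imwrite('pics/c4.png',cv2.resize(np.hstack([a,b]),(800,400))[...,::-1])
E
```

```text
[ 0.48921656 -0.33572619  0.10457096] 0.04003247664427238 [ 0.26613964 -0.1195774  -1.63850627]
```

View pics/c4.png

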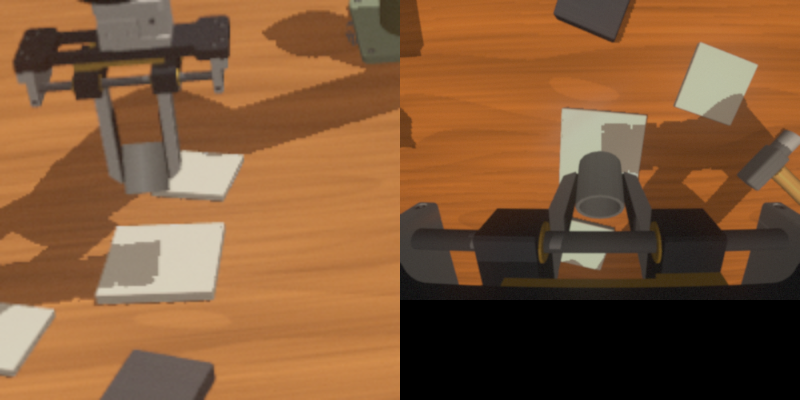

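Call:
play_rows:
  plan:
    - [0.5,0,0,-0.03,0]
    - [0.5,0,0,-0.055,0]
    - [0.5,0,0,-0.066,0]
    - [0.5,0,0,-0.07,0]
    - [0.5,0,0,-0.07,0]

```text
time_s: 9.88
tool_pos: [0.4921, -0.3379, 0.0376]
tcp_rot: [1.0, -0.008, 0.001, 0.001]
ft_force: [0.5, -0.5, -1.6]
width: 0.0403
grasp_force: 15.0
```

Call:
play_rows:
  plan:
    - [0.5,0,0,-0.002,0]
    - [0.5,0,0,-0.003,0]
    - [0.5,0,0,-0.004,0]
    - [0.5,0,0,-0.005,0]
    - [0.5,0,0,-0.006,0]
  grip_force: 5

```text
time_s: 10.5
tool_pos: [0.4917, -0.3376, 0.0312]
tcp_rot: [1.0, -0.008, 0.0, 0.0]
ft_force: [0.3, 1.6, 5.1]
width: 0.0406
grasp_force: 5.0
```

Call:
play_rows:
  plan:
    - [0.5,0,0,-0.002,0]
    - [0.5,0,0,-0.004,0]
    - [0.5,0,0,-0.005,0]
    - [0.5,0,0,-0.006,0]
    - [0.5,0,0,-0.007,0]
  grip_force: 4

```text
time_s: 11.12
tool_pos: [0.4934, -0.3383, 0.0255]
tcp_rot: [1.0, -0.008, 0.002, 0.001]
ft_force: [1.8, 1.6, 5.7]
width: 0.0403
grasp_force: 4.0
```

```bash
python3 - <<'E'
from h import *
s=ctrl.sense(); print(s['tool_pos'],s['width'],s['ft_force'],s['grasp_force'])
w=grab('wrist'); c=grab('scene')
a=cv2.resize(c['color'][200:320,140:260],(500,500)); b=cv2.resize(w['color'][150:400,180:460],(500,500))
cv2.imwrite('pics/c5.png',cv2.resize(np.hstack([a,b]),(800,400))[...,::-1])
E
```

```text
[ 0.49343747 -0.33834063  0.0254667 ] 0.040289490642642485 [1.75616144 1.55962304 5.71113758] 3.998828320764005
```

View pics/c5.png

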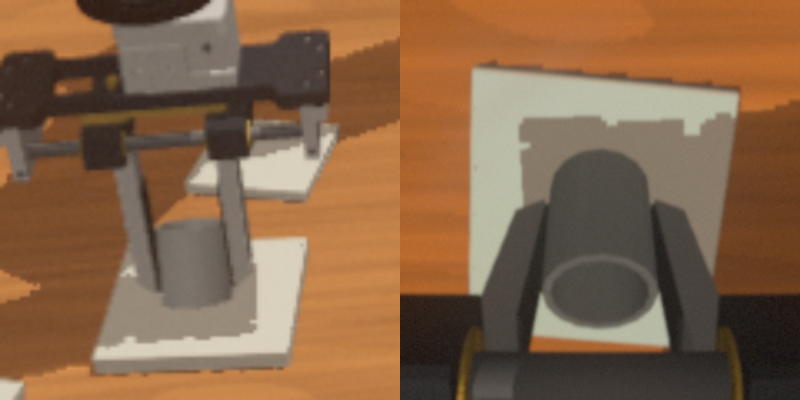

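The flask is resting on the tile's middle. It still looks slightly tilted, with its rim toward the robot at right crop (600,290), so I'll press on gently with the minimum grip.

Call:
play_rows:
  plan:
    - [0.5,0,0,-0.001,0]
    - [0.5,0,0,-0.002,0]
    - [0.5,0,0,-0.003,0]
    - [0.5,0,0,-0.004,0]
    - [0.5,0,0,-0.005,0]
  grip_force: 3

```text
time_s: 11.85
tool_pos: [0.4914, -0.3376, 0.0185]
tcp_rot: [1.0, -0.008, 0.0, 0.0]
ft_force: [1.0, 0.2, 4.5]
width: 0.0407
grasp_force: 3.0
```

Call:
play_rows:
  plan:
    - [0.5,0,0,-0.001,0]
    - [0.5,0,0,-0.002,0]
    - [0.5,0,0,-0.003,0]
    - [0.5,0,0,-0.003,0]

```text
time_s: 12.35
tool_pos: [0.4913, -0.3373, 0.0153]
tcp_rot: [1.0, -0.008, -0.0, -0.0]
ft_force: [0.8, -0.1, 4.3]
width: 0.0406
grasp_force: 3.0
```

```bash
cat > tilt.py <<'E'
from h import *
for n in('scene','top'):
    im=grab(n); P=cloud(im)
    m=(abs(P[...,0]-.49)<.035)&(abs(P[...,1]+.337)<.019)&(P[...,2]>.02)&(P[...,2]<.09)
    p=P[m]; print(n,len(p))
    if n=='scene':
        s=p[(p[:,2]>.022)&(p[:,2]<.052)&(abs(p[:,1]+.337)<.012)&(p[:,0]>.49)]
        c=np.polyfit(s[:,2],s[:,0],1); print('back face dx/dz',c[0].round(3),'x at z.034',np.polyval(c,.034).round(4),len(s),'ymean',p[:,1].min().round(3),p[:,1].max().round(3))
        cv2.imwrite('pics/s%d.png'%int(ctrl.sense()['time_s']*100),cv2.resize(im['color'][200:320,140:260],(600,600))[...,::-1])
    else: print(p[:,2].max(), np.percentile(p[:,2],[50,90]).round(4),p.min(0).round(3),p.max(0).round(3))
E
python3 tilt.py
```

```text
scene 548
back face dx/dz -0.385 x at z.034 0.52 188 ymean -0.356 -0.318
top 0Traceback (most recent call last):
  File "tilt.py", line 10, in <module>
    else: print(p[:,2].max(), np.percentile(p[:,2],[50,90]).round(4),p.min(0).round(3),p.max(0).round(3))
                ~~~~~~~~~~^^
    return umr_maximum(a, axis, None, out, keepdims, initial, where)
ValueError: zero-size array to reduction operation maximum which has no identity
```

Call:
play_rows:
  plan:
    - [0.5,0.002,0,0,0]
    - [0.5,0.004,0,0,0]
    - [0.5,0.006,0,0,0]
    - [0.5,0.008,0,-0.001,0]
    - [0.5,0.008,0,-0.001,0]

```text
time_s: 13.08
tool_pos: [0.4991, -0.3368, 0.0138]
tcp_rot: [1.0, -0.008, -0.0, -0.001]
ft_force: [0.0, 0.6, -1.2]
width: 0.0404
grasp_force: 3.0
```

```bash
python3 tilt.py 2>&1 | head -3; python3 -c "
from h import *
s=ctrl.sense();print(s['tool_pos'],s['ft_force'])"; ls pics
```

```text
scene 520
back face dx/dz -0.174 x at z.034 0.5231 150 ymean -0.356 -0.318
top 0
[ 0.49920221 -0.33704425  0.01402664] [ 0.86620763  0.69892884 -1.39800831]
c1.png
c2.png
c3.png
c4.png
c5.png
s1.png
s1240.png
s1312.png
scene0.png
top0.png
top1.png
top2.png
w2.png
w3.png
w3c.png
```

Call:
play_rows:
  plan:
    - [0.15,0,0,0.001,0]
    - [0.1,0,0,0.001,0]
    - [0,0,0,0.001,0]
    - [-0.1,0,0,0.001,0]
    - [-0.3,0,0,0.001,0]

```text
time_s: 13.8
tool_pos: [0.4995, -0.3375, 0.0157]
tcp_rot: [1.0, -0.008, 0.0, 0.0]
ft_force: [1.1, 0.5, 0.6]
width: 0.0587
grasp_force: 0.0
```

```bash
python3 tilt.py 2>&1 | head -3; python3 -c "
from h import *
s=ctrl.sense();print(s['tool_pos'],s['ft_force'],s['width'])"; ls pics|grep s1
```

```text
scene 297
back face dx/dz -0.489 x at z.034 0.5023 97 ymean -0.356 -0.318
top 0
[ 0.49941593 -0.33744317  0.0155838 ] [ 0.34080843 -0.07025626 -0.07043394] 0.0606647463213298
s1.png
s1240.png
s1312.png
s1385.png
```

View pics/s1385.png

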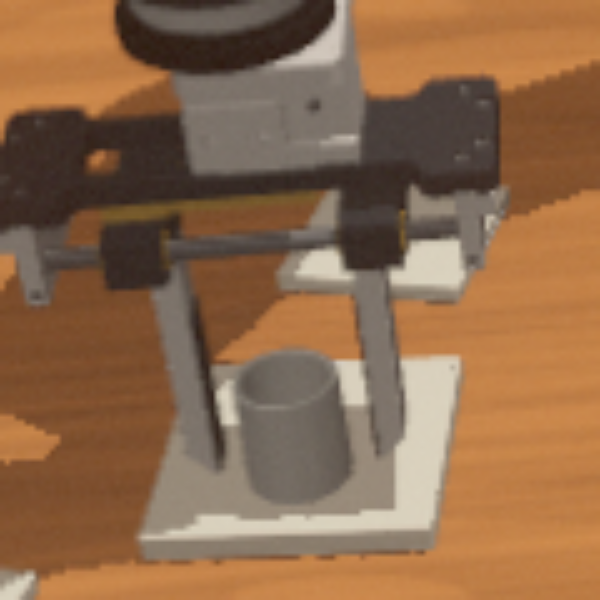

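The flask stands upright, its near base edge at crop (298,500). I'll check its distance from the tile's middle.

```bash
python3 - <<'E'
from h import *
im=grab('scene'); b=plane(im,[(199.6,299.8)],.012); print('base near',b.round(4)); d=b[0,:2]-im['eye'][:2]; print('centre est',(b[0,:2]+.02*d/np.linalg.norm(d)).round(4))
r=plane(im,[(140+288/5,200+378/5)],.057); print('rim centre',r.round(4))
c=plane(im,np.array([(210,360),(460,357),(435,540),(140,540)])/5+[140,200],.012); print('tile',c.mean(0).round(4))
P=cloud(im); q=P[285:290,196:201].reshape(-1,3); print(q.mean(0))
E
```

```text
base near [[ 0.5284 -0.3373  0.012 ]]
centre est [ 0.5086 -0.3403]
rim centre [[ 0.5128 -0.3356  0.057 ]]
tile [ 0.4956 -0.3335  0.012 ]
[ 0.52915434 -0.33602059  0.04276367]
```

It is about 15–20 mm off the middle. I'll regrip it upright and slide it 17 mm back for margin.

Call:
play_rows:
  plan:
    - [-0.3,0.01,0,0.001,0]
    - [0,0.01,0,0.001,0]
    - [0.2,0.01,0,0.001,0]
    - [0.3,0.01,0,0.001,0]
    - [0.3,0.01,0,0.001,0]
  grip_force: 6

```text
time_s: 14.58
tool_pos: [0.5094, -0.3373, 0.0164]
tcp_rot: [1.0, -0.008, 0.0, -0.0]
ft_force: [0.4, -0.1, -0.1]
width: 0.0404
grasp_force: 6.0
```

Call:
play_rows:
  plan:
    - [0.3,-0.005,0,0,0]
    - [0.3,-0.01,0,0,0]
    - [0.3,-0.015,0,0,0]
    - [0.3,-0.017,0,0,0]
    - [0.3,-0.017,0,0,0]

```text
time_s: 15.2
tool_pos: [0.4917, -0.3373, 0.0164]
tcp_rot: [1.0, -0.008, -0.0, -0.0]
ft_force: [-1.4, -0.4, -0.2]
width: 0.0403
grasp_force: 6.0
```

Call:
play_rows:
  plan:
    - [0.15,0,0,0,0]
    - [0.0,0,0,0,0]
    - [-0.3,0,0,0,0]
    - [-0.6,0,0,0,0]
    - [-0.6,0,0,0,0]

```text
time_s: 15.82
tool_pos: [0.4925, -0.3374, 0.0166]
tcp_rot: [1.0, -0.008, 0.0, 0.0]
ft_force: [0.2, -0.1, -0.0]
width: 0.0734
grasp_force: 0.0
```

Call:
play_rows:
  plan:
    - [-0.6,0,0,0.02,0]
    - [-0.6,0,0,0.06,0]
    - [-0.6,0,0,0.12,0]
    - [-0.6,0,0,0.16,0]
    - [-0.6,0,0,0.16,0]

```text
time_s: 16.45
tool_pos: [0.4952, -0.3399, 0.1831]
tcp_rot: [1.0, -0.008, 0.004, 0.004]
ft_force: [0.8, -0.5, 0.4]
width: 0.0755
grasp_force: 0.0
```

```bash
python3 - <<'E'
from h import *
s=ctrl.sense(); print(s['tool_pos'],s['width'])
im=grab('scene'); cv2.imwrite('pics/end.png',cv2.resize(im['color'][200:320,140:260],(480,480),interpolation=2)[...,::-1])
P=cloud(im); m=(abs(P[...,0]-.495)<.05)&(abs(P[...,1]+.337)<.05)&(P[...,2]>.02)&(P[...,2]<.08)
p=P[m]; s=p[(abs(p[:,1]-np.median(p[:,1]))<.006)&(p[:,2]<.05)]
print(len(p),p.min(0).round(4),p.max(0).round(4),'near x',s[:,0].max().round(4),np.median(s[:,0]).round(4))
E
```

```text
[ 0.49518811 -0.33989242  0.18313258] 0.07545836002452463
526 [ 0.473  -0.3579  0.02  ] [ 0.5172 -0.3179  0.059 ] near x 0.5163 0.5109
```

View pics/end.png

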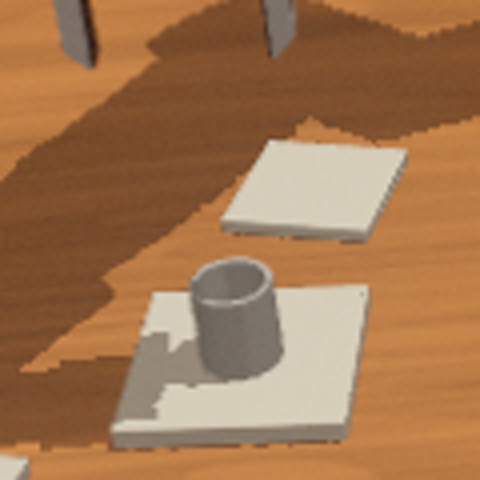

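The flask stands upright in the middle of the largest tile (crop 238,320), and the gripper is clear. I'm handing the job in.

```bash
python3 -c "
from h import *
print(ctrl.sign_off())"
```

```text
the job is handed in; nothing more can be done
None
```

The bin is tilted forward about 0.52 rad, the casting flask stands upright a few millimetres from the middle of the 110 mm white tile with the gripper clear, and the job was handed in at about 16.5 s (the hand-in returned no verdict).

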